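Clear a bottle jam at the mouth of a spring-fed feeder and rack the first bottle

ROBOT

A 6-joint arm with a two-finger parallel gripper is mounted at the origin on a cart in front of the work surface, level with it; the furniture and walls round the work are solid. World frame = base frame: x ahead of the robot, y to its left, z up, the work surface at z = 0. Lengths are in mm, angles in rad, forces in N, time in s.
With the tool pointing down it reaches from about 350 to 775 mm from the base axis. Payload 7.3 kg.
Tool frame: the origin (TCP) lies at the very end of the fingers, on their centre line; the grasp point (between the pads) lies bot.grip_point_offset behind it (bot.grip_point_offset is the distance from the TCP to the grasp point, in mm); z points along the fingers, y is the line along which they close (so a half turn about z gives the same grasp; the last joint's range is limited). The gripper opens to 92 mm and grips with 3 to 60 N. Pads are 19 mm wide; open, the fingers measure 130 mm over their backs; the gripper's body (75 mm by 190 mm) begins 47 mm behind the grasp point.
Start: joints at [1.047, 0.342, 1.524, -0, 1.275, -0.146], TCP at [193.647, 488.002, 226.741] pointing down, gripper open.
Joint ranges: [-2.53, 2.53], [-0.77, 2.02], [0.04, 2.7], [-1, 4.14], [0.28, 2.66], [-3.11, 3.11]. Speed limits (rad/s): [2.57, 2.57, 3.14, 3.14, 3.14, 3.14].

INTERFACE

Orientations are given as [roll, pitch, yaw] about the fixed x, y, z axes, in that order (R = Rz(yaw) Ry(pitch) Rx(roll)).
In Python, from plant import bot gives the robot as it stands. The module is installed in compiled form; this text tells all that it offers.
- The arm moves only by the tool carry_out, never from a script. Its argument "plan" is a list of rows, each an object of numbers: "tx", "ty", "tz": the shift along the world's x, y, z in mm; "rx", "ry", "rz": the turn, a rotation vector about the world's x, y, z in rad. A call has 1 to 12 rows; each row shifts and turns the commanded pose from where the row before left it; what a row does not reach is not made up. A row lasts 1/10 s, in which the tool goes at most 50 mm and 8.59 degrees, less where a joint would pass 70% of its speed; a pose out of reach is approached as far as the arm can. A call with a gripper value outside its range is refused whole. "gripper" is the closure, from 0 (fully open) to 1 (shut), set as the call begins (left out, the last holds). The fingers move at their own pace and stop on an object; the grip force is fixed at half the most. Time passes only in rows, so rows that do not move let the fingers close. It gives the time, the measured TCP pose, the force, the opening and the grip force at its end, in the units of the state.
- bot.get_obs(): the state, without advancing time (a new reading comes with each control period).
- bot.capture(name): name is "scene" or "top" or "wrist"; returns the picture (400x640x3 uint8, red, green, blue); there is no depth.
- bot.camera_model(name): a dict with "camera_matrix" (3x3 intrinsics, pixels), "R" (3x3) and "t" (3): a world point X has camera coordinates R X + t. Camera axes: x right, y down, z forward; pixel columns grow to the right and rows downward; lengths in mm; the calibration is good to about 2 mm. A picture is of the moment at which its call begins: read the wrist's pose just before it. camera_model takes no time and is no camera call; for the wrist camera it gives the pose at the moment of the call.
- bot.close_job(): hands the job in; it is judged then, once.
The state is a dict: "time": time; "joint_positions": joint angles; "dq": joint speeds; "tau": joint torques, N m; "tool_pos": TCP position; "tcp_rot": TCP orientation; "contact_force": force on the tool from outside, world axes, zero at the start; "moment": the same for the moment, N m; "grip_width": finger opening in mm; "finger_force": force on a finger pad.
Only numpy, scipy, OpenCV 4.12 (cv2) and the standard library are available. Lean on these libraries where they do the work, as an engineer would, in place of code of your own. Each camera call takes 0.05 s, during which the arm holds its last target. There are 200 camera calls.

TASK

Two glass bottles have come up side by side in the spring-fed bottle feeder and wedged each other at the mouth of its outlet. Feel which of the two gives (one row is locked by its stop pin) and nudge that one gently back up its row against its spring, never pressing on a bottle with more than 20 N nor lifting one out of its row, until the other slips past into the outlet, then let it follow, so that the feeder brings the front bottle to the end stop. Take that bottle from the end stop and set it down upright in the free well of the grey two-well rack; leave the other bottle in the outlet and everything else where it is.

Things in the scene. Friction and masses are not known exactly. Their poses are not given: they have to be found in the camera images.
- feeder: two-row bottle feeder fixed to the worktop: aluminium base 236 x 206 mm, floor 10 mm above the worktop, slick white guide rails 8 mm thick, tops 38 mm above the worktop (free for fingers above that). Origin at worktop level under the pick-up place; +x points from the outlet up into the feeder, z up. Outlet lane along x, between rails at y = +-31 mm, from the end stop (face at x = -28 mm) to the mouth (x = 42 mm)
- row_cross (a point): point on the feeder's floor, at x = 47 mm, y = 0 in the feeder, from which the axes of the two rows run up like a Y: the left row at +30 degrees to the feeder's +x (towards +y), the right row at -30 degrees; each row is 59 mm wide between its rails
- pickup (a point): pick-up place: point on the feeder's floor where the centre of the underside of a bottle at the end stop lies, 10 mm above the worktop
- bottle_l: glass bottle with blue cap, wedged in the left row; 56 mm diameter, 108 mm tall, straight-sided to 70 mm, cap 45 mm diameter, 0.2 to 0.33 kg; origin at the centre of its underside. At the start near (93, 28) mm in the feeder, touching the other bottle, its outer rail and its follower. A nudging finger should bear on its front 16 mm to the outer side of the row's axis, clear of the other bottle's way, and slide off outwards
- bottle_r: the same bottle in the right row, near (93, -28) mm in the feeder at the start. When the bottle that gives is nudged 9 to 12 mm back along its row, the other is slid on into the mouth by its own follower; once that one is 30 mm nearer the outlet (in x) they cannot jam again; the nudged bottle, let go, comes in behind and pushes it to the end stop. Nudged too little, they wedge again
- pin_holes (a point): point on the feeder's floor midway between the two stop-pin holes, which lie 30 mm to its left and right, behind the bottles. In one of them (it varies, and is not measured) stands a steel pin 10 mm thick, 74 mm tall with a dark head; the other has a flat black plug. The bottle before the pin gives 1 to 2 mm when pushed back and then is held rigidly; the other breaks loose at up to about 12 N and then goes back at 5 to 8 N
- follower_l (a joint): travel (m) up the left row of its black spring follower, a plate with its top 64 mm above the worktop behind the bottle: 0 fully run out, about 0.051 at the jam, hard stop at 0.0635. It presses with 5 to 6 N and is damped (60 N per m/s: a fast push meets far more force; a freed bottle glides in at 5 to 8 cm/s)
- follower_r (a joint): the same for the right row's follower
- bath_rack: grey plastic bottle rack, a block 176 x 84 x 30 mm fixed to the worktop, long side along its x, with two round wells 61 mm in diameter, 20 mm deep (floor 10 mm above the worktop), at x = -45 mm (free) and x = +45 mm (taken); origin at the centre of its underside
- free_well (a point): centre of the floor of the rack's free well, 10 mm above the worktop
- bottle_rack: a like bottle standing in the rack's other well, 90 mm from the free one: leave it; origin at the centre of its underside
- jar_blue: sample jar with blue lid, 59 mm diameter, 65 mm tall, standing behind the rack: leave it; origin at the centre of its underside
- petri_low: petri dish, 61 mm diameter, 15 mm tall, lower one of a stack of two by the sink's front edge: leave it; origin at the centre of its underside
- beaker: glass beaker, 62 mm diameter, 80 mm tall, by the sink's front edge: leave it; origin at the centre of its underside
Things that resemble listed ones, but are neither listed nor needed, are in the scene too. Leave any green look-alike of the bottle_r alone. What is shaped like the bottle_l but yellow is not meant.

How it is judged (in metres and radians):
On the way, in this order (a step that is already met when the one before it is completed fails the run):
1. one bottle has slipped past into the mouth while the other stands back in its row (((x of bottle_l in the frame of feeder below 0.072 m and x of bottle_r in the frame of feeder above 0.086 m) or (x of bottle_r in the frame of feeder below 0.072 m and x of bottle_l in the frame of feeder above 0.086 m))), for 0.1 s.
2. the front bottle stands at the end stop with the other behind it in the outlet (((horizontal distance between bottle_l and pickup below 0.006 m and height (world z) of each of bottle_l, bottle_r below 0.014 m and x of bottle_r in the frame of feeder below 0.066 m) or (horizontal distance between bottle_r and pickup below 0.006 m and height (world z) of each of bottle_r, bottle_l below 0.014 m and x of bottle_l in the frame of feeder below 0.066 m))), for 0.2 s.
At the end, for the whole second after the job is handed in: One bottle stands upright at rest in the free well (centre within 4.5 mm, underside within 5 mm of its floor); the other stands upright on the feeder's floor in the outlet (6 mm before to 66 mm behind the pick-up place, within 12 mm of the lane's centre line); the robot touches nothing ((((horizontal distance between bottle_l and free_well below 0.0045 m and height (world z) of bottle_l below 0.015 m and angle between bottle_l's own z axis and vertical below 0.1 rad and linear speed of bottle_l below 0.02 m/s) and (x of bottle_r in the frame of feeder between -0.006 and 0.066 m and y of bottle_r in the frame of feeder between -0.012 and 0.012 m and height (world z) of bottle_r below 0.014 m and angle between bottle_r's own z axis and vertical below 0.1 rad)) or ((horizontal distance between bottle_r and free_well below 0.0045 m and height (world z) of bottle_r below 0.015 m and angle between bottle_r's own z axis and vertical below 0.1 rad and linear speed of bottle_r below 0.02 m/s) and (x of bottle_l in the frame of feeder between -0.006 and 0.066 m and y of bottle_l in the frame of feeder between -0.012 and 0.012 m and height (world z) of bottle_l below 0.014 m and angle between bottle_l's own z axis and vertical below 0.1 rad)))).
It fails at once if the robot presses on a bottle that still stands in its row or in the mouth with more than 20 N ((x of bottle_l in the frame of feeder between 0.03 and 0.16 m and y of bottle_l in the frame of feeder between -0.085 and 0.085 m and height (world z) of bottle_l below 0.03 m and contact force between the fingers and bottle_l above 20 N) or (x of bottle_l in the frame of feeder between 0.03 and 0.16 m and y of bottle_l in the frame of feeder between -0.085 and 0.085 m and height (world z) of bottle_l below 0.03 m and contact force between the arm and bottle_l above 20 N) or (x of bottle_r in the frame of feeder between 0.03 and 0.16 m and y of bottle_r in the frame of feeder between -0.085 and 0.085 m and height (world z) of bottle_r below 0.03 m and contact force between the fingers and bottle_r above 20 N) or (x of bottle_r in the frame of feeder between 0.03 and 0.16 m and y of bottle_r in the frame of feeder between -0.085 and 0.085 m and height (world z) of bottle_r below 0.03 m and contact force between the arm and bottle_r above 20 N)).
It fails at once if a bottle is lifted out of its row or mouth instead of being fed to the pick-up place ((x of bottle_l in the frame of feeder between 0.03 and 0.16 m and y of bottle_l in the frame of feeder between -0.085 and 0.085 m and height (world z) of bottle_l between 0.022 and 0.09 m) or (x of bottle_r in the frame of feeder between 0.03 and 0.16 m and y of bottle_r in the frame of feeder between -0.085 and 0.085 m and height (world z) of bottle_r between 0.022 and 0.09 m)).
It fails at once if a bottle is tipped by more than about 30 degrees (angle between any of bottle_l, bottle_r, bottle_rack's own z axis and vertical above 0.5 rad).
It fails at once if a bottle is dropped from a height ((contact force between the fingers and bottle_l below 0.02 N and height (world z) of bottle_l above 0.04 m and linear speed of bottle_l above 0.4 m/s) or (contact force between the fingers and bottle_r below 0.02 N and height (world z) of bottle_r above 0.04 m and linear speed of bottle_r above 0.4 m/s)).
It fails at once if a bystander is moved by more than 2 cm (distance of any of bottle_rack, jar_blue, petri_low, beaker from where it was at the start of the episode above 0.02 m).
It also fails if it takes over 72 s, if anything falls off the work surface, if the arm or the gripper's body presses on something with over 40 N, if the wrist force passes 120 N, or if a joint passes its speed limit or range.

## Working session

There is one attempt and no reset: what is moved stays moved. The work goes in short steps, Python scripts to look and compute and a tool call to move; the robot and the scene stay as the last step left them, time stands still between calls to the robot, and variables do not carry over. Pictures are saved under pics/ and viewed, at most 10 in all, crops included, and the job is handed in when it is done.

Besides the shell and the picture viewer there is one more tool, called after "Request:" as name(argument=value, ...), one argument or row to a line, values as JSON. carry_out: Moves the arm, as the interface text tells. Its arguments: {"type":"object","properties":{"plan":{"type":"array"},"gripper":{"type":"number"}},"required":["plan"]}

```bash
mkdir -p pics; python3 - <<'E'
from plant import bot
import cv2
o=bot.get_obs(); print({k:(v if not hasattr(v,'round') else v) for k,v in o.items()}, bot.grip_point_offset)
for n in ("scene","top"):
    cv2.imwrite(f"pics/{n}0.png",bot.capture(n)[:,:,::-1])
    m=bot.camera_model(n); print(n,m)
print(bot.camera_model("wrist"))
E
```

```text
{'time': 0.0, 'joint_positions': array([ 1.04701102e+00,  3.42730735e-01,  1.52502123e+00,  1.92988226e-05,
        1.27540307e+00, -1.46016037e-01]), 'dq': array([-4.88546126e-04,  3.77185267e-04,  8.22731248e-05, -1.53780668e-03,
       -1.10493211e-03, -1.30288117e-03]), 'tau': array([ 1.45356520e-03, -4.31243455e+01, -2.44226807e+01,  7.18191988e-02,
        5.57570206e-02, -1.26895316e-04]), 'tool_pos': array([193.41949529, 487.63051524, 226.03933919]), 'tcp_rot': array([-3.14004958e+00, -2.45580671e-04,  2.76381756e+00]), 'contact_force': array([-0.33391589, -0.13953912, -0.43836574]), 'moment': array([0.05701858, 0.03146809, 0.02839352]), 'finger_force': 0.0, 'grip_width': 91.94240996592033} 18.8
scene {'camera_matrix': array([[406.87913986,   0.        , 316.57959666],
       [  0.        , 406.87913986, 194.30690579],
       [  0.        ,   0.        ,   1.        ]]), 'R': array([[ 0.85202533, -0.52343794, -0.00809698],
       [-0.35771978, -0.57084584, -0.73903422],
       [ 0.38221642,  0.63257233, -0.67361922]]), 't': array([-516.38762996,  197.65706382, 1102.53672229])}
top {'camera_matrix': array([[504.72255018,   0.        , 312.98030758],
       [  0.        , 504.72255018, 195.36355847],
       [  0.        ,   0.        ,   1.        ]]), 'R': array([[ 4.16981847e-03, -9.99706100e-01, -2.38815018e-02],
       [-9.90679335e-01, -8.78266137e-04, -1.36211910e-01],
       [ 1.36150903e-01,  2.42268893e-02, -9.90391836e-01]]), 't': array([ -52.62245542,  539.07345888, 1318.78482945])}
{'camera_matrix': array([[293.67969076,   0.        , 322.53640635],
       [  0.        , 293.67969076, 202.80435633],
       [  0.        ,   0.        ,   1.        ]]), 'R': array([[ 3.69286682e-01,  9.29315355e-01, -5.63414834e-04],
       [ 8.91865131e-01, -3.54234394e-01,  2.81237591e-01],
       [ 2.61158831e-01, -1.04359787e-01, -9.59638005e-01]]), 't': array([-523.93586345,  -34.97518599,  390.19157126])}
```

View pics/top0.png

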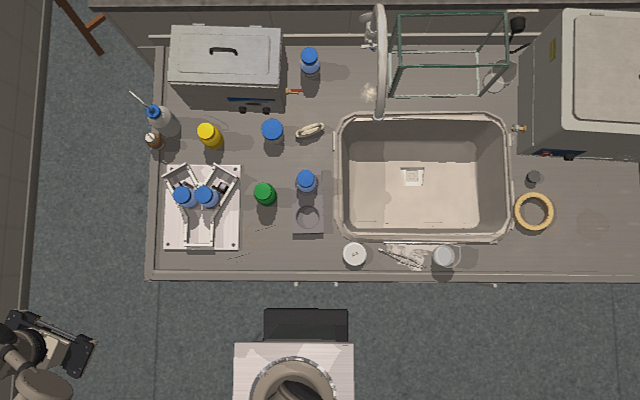

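View pics/scene0.png

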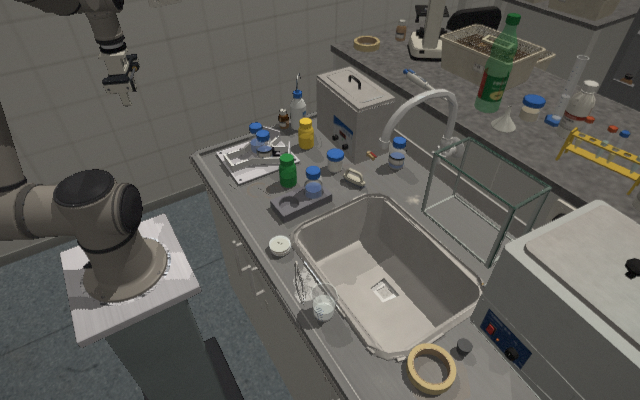

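The top view shows the feeder at about (202,208), with its outlet facing the robot. The blue-capped bottles are at (184,196) and (206,196), the rack's free well at (307,216), and its taken well at (306,182). I'll enlarge these.

```bash
python3 - <<'E'
import cv2
im=cv2.imread("pics/top0.png")
c=cv2.resize(im[155:260,155:335],None,fx=4.4,fy=4.4,interpolation=cv2.INTER_CUBIC)
cv2.imwrite("pics/crop0.png",c); print(c.shape)
E
```

```text
(462, 792, 3)
```

View pics/crop0.png

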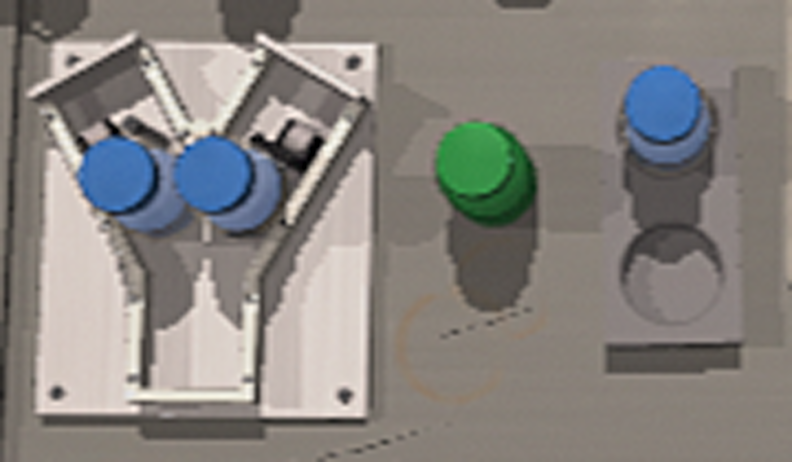

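```bash
cat > h.py <<'E'
import numpy as np, cv2
from plant import bot
def back(m,u,v,z):
    K,R,t=m["camera_matrix"],m["R"],m["t"]
    d=R.T@np.linalg.inv(K)@np.array([u,v,1.]); c=-R.T@t
    return c+d*(z-c[2])/d[2]
def proj(m,X):
    p=m["camera_matrix"]@(m["R"]@np.asarray(X,float)+m["t"]); return p[:2]/p[2]
E
python3 - <<'E'
from h import *
m=bot.camera_model("top")
f=lambda u,v,z:back(m,155+(u+.5)/4.4-.5,155+(v+.5)/4.4-.5,z).round(1)
for n,u,v,z in [("TL",50,42,10),("TR",380,42,10),("BR",368,415,10),("BL",38,415,10),("capL",118,176,118),("capR",213,174,118),("capRack",662,103,118),("well",671,274,30),("stopL",128,395,38),("stopR",257,395,38),("railLtop",137,295,38),("railRtop",252,295,38),("green",474,158,118),("rackTL",605,58,30),("rackBL",607,343,30),("rackBR",741,343,30)]:
    print(n,f(u,v,z))
E
```

```text
TL [630.  358.6  10. ]
TR [629.9 149.3  10. ]
BR [396.2 151.2  10. ]
BL [395.5 355.7  10. ]
capL [529.6 280.7 118. ]
capR [530.8 225.6 118. ]
capRack [572.3 -33.  118. ]
well [481.8 -35.6  30. ]
stopL [406.9 292.4  38. ]
stopR [407.2 214.   38. ]
railLtop [467.6 289.3  38. ]
railRtop [467.7 218.9  38. ]
green [540.2  75.  118. ]
rackTL [615.7   6.   30. ]
rackBL [439.6   3.1  30. ]
rackBR [439.9 -78.3  30. ]
```

The crop shows two caps at (118,176) and (213,174) and the free well at (671,274). The feeder origin is about (437,253) with yaw near 0, and the free well is about (482,-36). Base size, rail spacing and rack edges all agree with the listed sizes. Next I'll go above the feeder for one closer look.

Request:
carry_out(
  plan=[
    {"tx":27,"ty":-23.5,"rz":0.038},
    {"tx":27,"ty":-23.5,"rz":0.038},
    {"tx":27,"ty":-23.5,"rz":0.038},
    {"tx":27,"ty":-23.5,"rz":0.038},
    {"tx":27,"ty":-23.5,"rz":0.038},
    {"tx":27,"ty":-23.5,"rz":0.038},
    {"tx":27,"ty":-23.5,"rz":0.038},
    {"tx":27,"ty":-23.5,"rz":0.038},
    {"tx":27,"ty":-23.5,"rz":0.038},
    {"tx":27,"ty":-23.5,"rz":0.036},
    {},
    {},
  ],
  gripper=1,
)

```text
invalid input at $.plan[0]: expected keys tx, ty, tz, rx, ry, rz
```

```bash
python3 - <<'E'
from h import *
o=bot.get_obs(); print(o["time"],o["tool_pos"],o["tcp_rot"],o["grip_width"],o["joint_positions"],o["contact_force"])
m=bot.camera_model("wrist"); im=bot.capture("wrist")
import pickle; pickle.dump(m,open("w1.pkl","wb"))
cv2.imwrite("pics/w1.png",im[:,:,::-1])
E
```

```text
0.1 [193.45654296 487.68072591 226.14011168] [-3.14028068e+00 -2.15581074e-04  2.76377185e+00] 91.91085787171406 [ 1.04699515e+00  3.42625368e-01  1.52488917e+00  2.34605594e-05
  1.27540750e+00 -1.45987359e-01] [0.00353135 0.02866535 0.08992227]
```

View pics/w1.png

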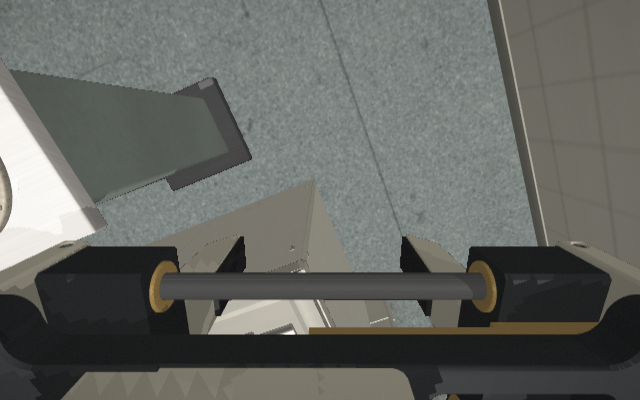

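The picture shows only the floor and the gripper, which covers rows 235 and up, so the usable view is on the camera's side. I'll put the camera over the feeder. Rows need all six keys.

Request:
carry_out(
  plan=[
    {"tx":29,"ty":-19.5,"tz":0,"rx":0,"ry":0,"rz":0.0315},
    {"tx":29,"ty":-19.5,"tz":0,"rx":0,"ry":0,"rz":0.0315},
    {"tx":29,"ty":-19.5,"tz":0,"rx":0,"ry":0,"rz":0.0315},
    {"tx":29,"ty":-19.5,"tz":0,"rx":0,"ry":0,"rz":0.0315},
    {"tx":29,"ty":-19.5,"tz":0,"rx":0,"ry":0,"rz":0.0315},
    {"tx":29,"ty":-19.5,"tz":0,"rx":0,"ry":0,"rz":0.0315},
    {"tx":29,"ty":-19.5,"tz":0,"rx":0,"ry":0,"rz":0.0315},
    {"tx":29,"ty":-19.5,"tz":0,"rx":0,"ry":0,"rz":0.0315},
    {"tx":29,"ty":-19.5,"tz":0,"rx":0,"ry":0,"rz":0.0315},
    {"tx":29,"ty":-19.5,"tz":0,"rx":0,"ry":0,"rz":0.0315},
    {"tx":29,"ty":-19.5,"tz":0,"rx":0,"ry":0,"rz":0.0315},
    {"tx":29,"ty":-19.5,"tz":0,"rx":0,"ry":0,"rz":0.0315},
  ],
  gripper=1,
)

```text
time: 1.35
tool_pos: [542.6, 253.0, 226.4]
tcp_rot: [-3.142, -0.001, -3.14]
contact_force: [-0.2, 0.7, 0.4]
grip_width: 1.9
finger_force: 0.0
```

Request:
carry_out(
  plan=[
    {"tx":0,"ty":0,"tz":0,"rx":0,"ry":0,"rz":0},
    {"tx":0,"ty":0,"tz":0,"rx":0,"ry":0,"rz":0},
  ],
)

```text
time: 1.55
tool_pos: [541.6, 253.5, 226.0]
tcp_rot: [-3.142, -0.002, 3.14]
contact_force: [-0.4, -0.2, 0.5]
grip_width: 0.5
finger_force: 0.0
```

```bash
python3 - <<'E'
from h import *
o=bot.get_obs(); print(o["time"],o["tool_pos"],o["tcp_rot"],o["grip_width"],o["joint_positions"],o["contact_force"])
m=bot.camera_model("wrist"); im=bot.capture("wrist")
import pickle; pickle.dump(m,open("w1.pkl","wb"))
cv2.imwrite("pics/w2.png",im[:,:,::-1])
E
```

```text
1.55 [541.61227465 253.52857558 226.00189256] [-3.14156739e+00 -1.56261675e-03  3.13993164e+00] 0.5014163084222298 [ 3.09453344e-01  4.78817885e-01  1.31162082e+00  4.65321026e-04
  1.35264931e+00 -1.25978304e+00] [-0.42337979 -0.23178072  0.54797515]
```

View pics/w2.png

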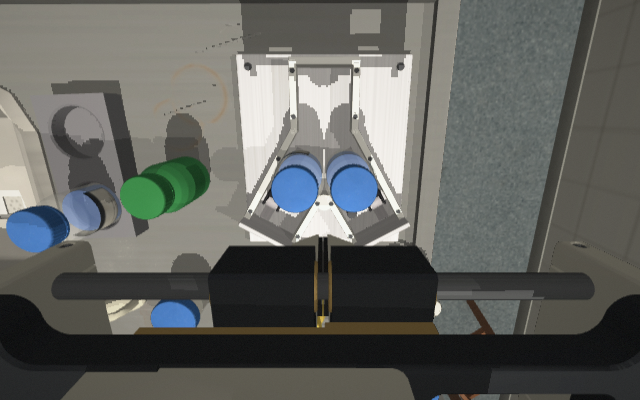

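The view from above shows the caps at (295,188) and (355,188), the feeder's front corners at (238,54) and (411,54), and the rack's free well at (77,131). I'll check these against the top camera and work out the fingertip extents from the open-gripper picture.

```bash
python3 - <<'E'
from h import *
import pickle
m=pickle.load(open("w1.pkl","rb"))
im=cv2.imread("pics/w2.png"); hsv=cv2.cvtColor(im,cv2.COLOR_BGR2HSV)
msk=cv2.inRange(hsv,(100,150,130),(125,255,255)); 
n,l,s,c=cv2.connectedComponentsWithStats(msk)
for i in range(1,n):
    if s[i][4]>300: print("blue",s[i],c[i].round(1),back(m,*c[i],118).round(1))
for nme,u,v,z in [("fl",238,54,10),("fr",411,54,10),("stopL",294,66,38),("stopR",357,66,38),("well",77,131,30)]:
    print(nme,back(m,u,v,z).round(1))
# fingertip projection, open picture (tool yaw 2.764)
from scipy.spatial.transform import Rotation as Rn
R0=Rn.from_euler("xyz",[-np.pi,0,2.7638]).as_matrix(); p0=np.array([193.5,487.7,226.1])
m0=dict(camera_matrix=m["camera_matrix"],R=np.array([[ .369286682,.929315355,-.000563],[.891865,-.354234,.281237],[.261159,-.104360,-.959638]]),t=np.array([-523.93586,-34.975,390.1916]))
for y in (46,56,65):
  print(y,[proj(m0,p0+R0@np.array([x,y*s_,-zz])).round(0).tolist() for s_ in (1,-1) for x in (-9.5,9.5) for zz in (0,40)])
a=cv2.imread("pics/w1.png")[220:340,150:490]
cv2.imwrite("pics/w1c.png",cv2.resize(a,None,fx=2.3,fy=2.3))
E
```

```text
blue [ 331  167   46   45 1089] [352.1 189.7] [530.7 280.6 118. ]
blue [ 271  168   47   44 1156] [295.  187.7] [528.7 227.4 118. ]
blue [   8  212   45   40 1059] [ 29.5 232.6] [572.8 -31.6 118. ]
blue [151 302  45  25 849] [171.2 315.2] [667.2  92.1 118. ]
fl [395.5 155.8  10. ]
fr [395.9 355.7  10. ]
stopL [412.7 222.5  38. ]
stopR [412.8 290.6  38. ]
well [480.7 -34.3  30. ]
46 [[401.0, 266.0], [422.0, 307.0], [403.0, 236.0], [426.0, 271.0], [247.0, 266.0], [225.0, 307.0], [244.0, 236.0], [221.0, 271.0]]
56 [[417.0, 266.0], [444.0, 307.0], [420.0, 236.0], [449.0, 271.0], [230.0, 266.0], [204.0, 307.0], [227.0, 236.0], [199.0, 271.0]]
65 [[432.0, 266.0], [463.0, 307.0], [436.0, 236.0], [469.0, 271.0], [215.0, 266.0], [185.0, 307.0], [211.0, 236.0], [179.0, 271.0]]
```

View pics/w1c.png

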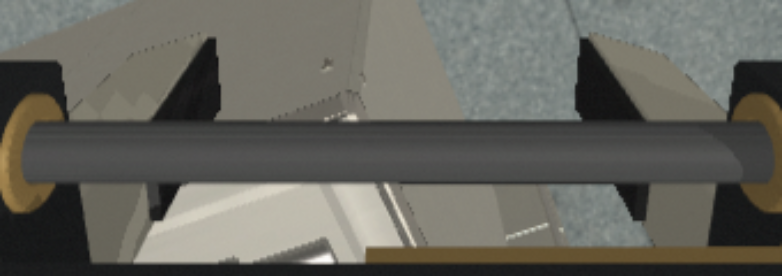

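Both cameras agree within 2 mm: feeder origin about (437,254), yaw 0, bottle_r at (530,226), free well about (481,-35). The fingertips span 19 mm each with a small outer chamfer. The gripper body starts 66 mm above the TCP, so at TCP z = 55 it clears the 118 mm caps. I'll feel the right bottle first and go down in front of it.

Request:
carry_out(
  plan=[
    {"tx":-27,"ty":-15.5,"tz":0,"rx":0,"ry":0,"rz":0},
    {"tx":-27,"ty":-15.5,"tz":0,"rx":0,"ry":0,"rz":0},
    {"tx":-27.6,"ty":-15.5,"tz":0,"rx":0,"ry":0,"rz":0},
    {"tx":0,"ty":0,"tz":-25,"rx":0,"ry":0,"rz":0},
    {"tx":0,"ty":0,"tz":-25,"rx":0,"ry":0,"rz":0},
    {"tx":0,"ty":0,"tz":-25,"rx":0,"ry":0,"rz":0},
    {"tx":0,"ty":0,"tz":-25,"rx":0,"ry":0,"rz":0},
    {"tx":0,"ty":0,"tz":-25,"rx":0,"ry":0,"rz":0},
    {"tx":0,"ty":0,"tz":-25,"rx":0,"ry":0,"rz":0},
    {"tx":0,"ty":0,"tz":-20,"rx":0,"ry":0,"rz":0},
    {"tx":0,"ty":0,"tz":0,"rx":0,"ry":0,"rz":0},
    {"tx":0,"ty":0,"tz":0,"rx":0,"ry":0,"rz":0},
  ],
)

```text
time: 2.8
tool_pos: [459.5, 208.2, 57.3]
tcp_rot: [3.141, -0.0, -3.14]
contact_force: [0.0, -0.6, 0.5]
grip_width: 0.5
finger_force: 0.0
```

Request:
carry_out(
  plan=[
    {"tx":7,"ty":-1,"tz":-2,"rx":0,"ry":0,"rz":0},
    {"tx":7,"ty":0,"tz":0,"rx":0,"ry":0,"rz":0},
    {"tx":6,"ty":0,"tz":0,"rx":0,"ry":0,"rz":0},
    {"tx":4,"ty":0,"tz":0,"rx":0,"ry":0,"rz":0},
    {"tx":2,"ty":0,"tz":0,"rx":0,"ry":0,"rz":0},
    {"tx":0,"ty":0,"tz":0,"rx":0,"ry":0,"rz":0},
  ],
)

```text
time: 3.4
tool_pos: [486.3, 206.4, 54.7]
tcp_rot: [3.141, 0.0, 3.141]
contact_force: [0.5, 0.4, -0.2]
grip_width: 0.5
finger_force: 0.0
```

Request:
carry_out(
  plan=[
    {"tx":1,"ty":0,"tz":0,"rx":0,"ry":0,"rz":0},
    {"tx":1,"ty":0,"tz":0,"rx":0,"ry":0,"rz":0},
    {"tx":0,"ty":0,"tz":0,"rx":0,"ry":0,"rz":0},
  ],
)

```text
time: 3.7
tool_pos: [488.1, 206.5, 54.7]
tcp_rot: [3.142, -0.0, -3.141]
contact_force: [0.5, 0.5, 0.7]
grip_width: 0.5
finger_force: 0.0
```

Request:
carry_out(
  plan=[
    {"tx":1,"ty":0,"tz":0,"rx":0,"ry":0,"rz":0},
    {"tx":1,"ty":0,"tz":0,"rx":0,"ry":0,"rz":0},
    {"tx":0,"ty":0,"tz":0,"rx":0,"ry":0,"rz":0},
  ],
)

```text
time: 4.0
tool_pos: [490.2, 206.5, 54.8]
tcp_rot: [3.141, 0.0, -3.141]
contact_force: [0.8, -0.3, 0.8]
grip_width: 0.4
finger_force: 0.0
```

Request:
carry_out(
  plan=[
    {"tx":1,"ty":0,"tz":0,"rx":0,"ry":0,"rz":0},
    {"tx":0,"ty":0,"tz":0,"rx":0,"ry":0,"rz":0},
  ],
)

```text
time: 4.2
tool_pos: [491.2, 206.5, 54.7]
tcp_rot: [3.142, 0.0, -3.141]
contact_force: [0.0, 0.1, 0.1]
grip_width: 0.2
finger_force: 0.0
```

Request:
carry_out(
  plan=[
    {"tx":0.5,"ty":0,"tz":0,"rx":0,"ry":0,"rz":0},
    {"tx":0,"ty":0,"tz":0,"rx":0,"ry":0,"rz":0},
  ],
)

```text
time: 4.4
tool_pos: [491.6, 206.5, 54.7]
tcp_rot: [3.142, 0.0, -3.141]
contact_force: [0.1, 0.1, 0.2]
grip_width: 0.4
finger_force: 0.0
```

Request:
carry_out(
  plan=[
    {"tx":0.7,"ty":0,"tz":0,"rx":0,"ry":0,"rz":0},
    {"tx":0,"ty":0,"tz":0,"rx":0,"ry":0,"rz":0},
  ],
)

```text
time: 4.6
tool_pos: [492.3, 206.5, 54.7]
tcp_rot: [3.141, 0.0, -3.141]
contact_force: [0.5, -0.0, -0.9]
grip_width: 0.3
finger_force: 0.0
```

Request:
carry_out(
  plan=[
    {"tx":0.7,"ty":0,"tz":0,"rx":0,"ry":0,"rz":0},
    {"tx":0,"ty":0,"tz":0,"rx":0,"ry":0,"rz":0},
  ],
)

```text
time: 4.8
tool_pos: [492.5, 206.5, 54.7]
tcp_rot: [-3.142, -0.001, -3.141]
contact_force: [-2.6, 0.2, 1.7]
grip_width: 0.2
finger_force: 1.1
```

Request:
carry_out(
  plan=[
    {"tx":0.7,"ty":0,"tz":0,"rx":0,"ry":0,"rz":0},
    {"tx":0,"ty":0,"tz":0,"rx":0,"ry":0,"rz":0},
  ],
)

```text
time: 5.0
tool_pos: [492.8, 206.4, 54.6]
tcp_rot: [-3.141, -0.002, -3.141]
contact_force: [-5.3, -0.2, 2.8]
grip_width: 0.3
finger_force: 2.6
```

Request:
carry_out(
  plan=[
    {"tx":0.6,"ty":-0.3,"tz":0,"rx":0,"ry":0,"rz":0},
    {"tx":0,"ty":0,"tz":0,"rx":0,"ry":0,"rz":0},
  ],
)

```text
time: 5.2
tool_pos: [493.3, 206.2, 54.6]
tcp_rot: [-3.141, -0.002, -3.141]
contact_force: [-5.8, 0.3, 3.1]
grip_width: 0.2
finger_force: 2.9
```

Request:
carry_out(
  plan=[
    {"tx":0.6,"ty":-0.3,"tz":0,"rx":0,"ry":0,"rz":0},
    {"tx":0,"ty":0,"tz":0,"rx":0,"ry":0,"rz":0},
  ],
)

```text
time: 5.4
tool_pos: [493.7, 205.8, 54.6]
tcp_rot: [-3.141, -0.002, -3.141]
contact_force: [-6.8, -0.1, 3.1]
grip_width: 0.7
finger_force: 3.2
```

Request:
carry_out(
  plan=[
    {"tx":0.5,"ty":-0.3,"tz":0,"rx":0,"ry":0,"rz":0},
    {"tx":0,"ty":0,"tz":0,"rx":0,"ry":0,"rz":0},
  ],
)

```text
time: 5.6
tool_pos: [494.0, 205.5, 54.6]
tcp_rot: [-3.141, -0.003, -3.141]
contact_force: [-6.8, -1.0, 4.3]
grip_width: 0.4
finger_force: 3.4
```

Request:
carry_out(
  plan=[
    {"tx":0.6,"ty":-0.3,"tz":0,"rx":0,"ry":0,"rz":0},
    {"tx":0,"ty":0,"tz":0,"rx":0,"ry":0,"rz":0},
  ],
)

```text
time: 5.8
tool_pos: [494.6, 205.1, 54.6]
tcp_rot: [-3.141, -0.003, -3.141]
contact_force: [-6.8, -1.5, 4.9]
grip_width: 0.7
finger_force: 3.5
```

Request:
carry_out(
  plan=[
    {"tx":0.6,"ty":-0.3,"tz":0,"rx":0,"ry":0,"rz":0},
    {"tx":0,"ty":0,"tz":0,"rx":0,"ry":0,"rz":0},
  ],
)

```text
time: 6.0
tool_pos: [495.0, 204.7, 54.5]
tcp_rot: [-3.141, -0.003, -3.141]
contact_force: [-7.9, -0.9, 3.6]
grip_width: 0.8
finger_force: 3.6
```

Request:
carry_out(
  plan=[
    {"tx":0.6,"ty":-0.35,"tz":0,"rx":0,"ry":0,"rz":0},
    {"tx":0.6,"ty":-0.35,"tz":0,"rx":0,"ry":0,"rz":0},
    {"tx":0,"ty":0,"tz":0,"rx":0,"ry":0,"rz":0},
  ],
)

```text
time: 6.3
tool_pos: [496.2, 203.9, 54.5]
tcp_rot: [-3.141, -0.003, -3.141]
contact_force: [-7.9, -2.3, 3.8]
grip_width: 0.5
finger_force: 3.8
```

Request:
carry_out(
  plan=[
    {"tx":0.6,"ty":-0.35,"tz":0,"rx":0,"ry":0,"rz":0},
    {"tx":0.6,"ty":-0.35,"tz":0,"rx":0,"ry":0,"rz":0},
    {"tx":0,"ty":0,"tz":0,"rx":0,"ry":0,"rz":0},
  ],
)

```text
time: 6.6
tool_pos: [497.4, 203.1, 54.5]
tcp_rot: [-3.141, -0.003, -3.141]
contact_force: [-8.2, -2.5, 4.7]
grip_width: 0.2
finger_force: 3.8
```

```bash
python3 - <<'E'
from h import *
a=cv2.imread("pics/scene0.png")[110:190,210:300]
b=bot.capture("scene")[110:190,210:300,::-1]
w=bot.capture("wrist")[60:320,230:420,::-1]
r=lambda i,f:cv2.resize(i,None,fx=f,fy=f,interpolation=cv2.INTER_CUBIC)
ab=np.vstack([r(a,3.7),r(b,3.7)])
w=cv2.resize(w,(int(190*592/260),592))
cv2.imwrite("pics/c3.png",np.hstack([ab,w])); print(ab.shape,w.shape)
E
```

```text
(592, 333, 3) (592, 432, 3)
```

View pics/c3.png

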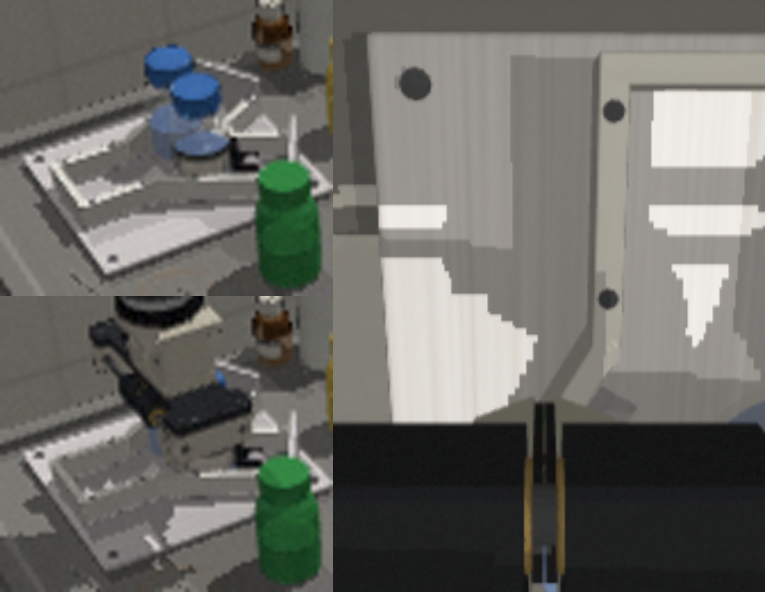

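In the scene crop the black follower behind bottle_r has moved back, from about x = 232 to x = 237. The force is steady at 8–10 N after nearly 6 mm, so the right bottle is the one that gives. I'll nudge it on to about 11 mm.

Request:
carry_out(
  plan=[
    {"tx":0.7,"ty":-0.4,"tz":0,"rx":0,"ry":0,"rz":0},
    {"tx":0.7,"ty":-0.4,"tz":0,"rx":0,"ry":0,"rz":0},
    {"tx":0.7,"ty":-0.4,"tz":0,"rx":0,"ry":0,"rz":0},
    {"tx":0,"ty":0,"tz":0,"rx":0,"ry":0,"rz":0},
  ],
)

```text
time: 7.1
tool_pos: [499.7, 201.8, 54.5]
tcp_rot: [-3.141, -0.003, -3.141]
contact_force: [-6.6, -3.7, 3.5]
grip_width: 0.5
finger_force: 3.4
```

Request:
carry_out(
  plan=[
    {"tx":0.7,"ty":-0.4,"tz":0,"rx":0,"ry":0,"rz":0},
    {"tx":0.7,"ty":-0.4,"tz":0,"rx":0,"ry":0,"rz":0},
    {"tx":0,"ty":0,"tz":0,"rx":0,"ry":0,"rz":0},
  ],
)

```text
time: 7.4
tool_pos: [501.3, 201.0, 54.5]
tcp_rot: [-3.141, -0.003, -3.141]
contact_force: [-5.2, -2.6, 3.9]
grip_width: 0.2
finger_force: 3.1
```

```bash
cat > look.py <<'E'
from h import *
im=bot.capture("wrist")
hsv=cv2.cvtColor(im,cv2.COLOR_RGB2HSV)
m=cv2.inRange(hsv,(100,60,60),(125,255,255)); m[:, :230]=0; m[:,520:]=0
n,l,s,c=cv2.connectedComponentsWithStats(m)
o=bot.get_obs(); print(round(o["time"],2),o["tool_pos"].round(1),o["contact_force"].round(1))
M=bot.camera_model("wrist")
for i in range(1,n):
    if s[i][4]>60: print(s[i],c[i].round(0),"top edge z118:",back(M,c[i][0],s[i][1],118).round(0))
cv2.imwrite("pics/last.png",im[:,:,::-1])
E
python3 look.py
```

```text
7.45 [501.4 201.   54.5] [-6.1 -2.8  3.1]
[ 419  237   66   36 1790] [453. 256.] top edge z118: [465. 246. 118.]
[ 435  300   85   34 2742] [479. 316.] top edge z118: [491. 258. 118.]
[471 393  48   7 295] [496. 396.] top edge z118: [535. 272. 118.]
```

Request:
carry_out(
  plan=[
    {"tx":0.6,"ty":-0.35,"tz":0,"rx":0,"ry":0,"rz":0},
    {"tx":0.4,"ty":-0.25,"tz":0,"rx":0,"ry":0,"rz":0},
    {"tx":0,"ty":0,"tz":0,"rx":0,"ry":0,"rz":0},
    {"tx":0,"ty":0,"tz":0,"rx":0,"ry":0,"rz":0},
    {"tx":0,"ty":0,"tz":0,"rx":0,"ry":0,"rz":0},
  ],
)

```text
time: 7.95
tool_pos: [503.2, 201.0, 54.6]
tcp_rot: [3.142, -0.001, -3.141]
contact_force: [-2.1, -0.0, 0.4]
grip_width: 0.4
finger_force: 1.3
```

```bash
python3 look.py
```

```text
8.0 [503.4 201.1  54.6] [-3.4  1.3  0.7]
[ 391  209  129   64 4294] [447. 243.] top edge z118: [457. 242. 118.]
[ 434  299   86   36 2922] [477. 316.] top edge z118: [492. 258. 118.]
```

View pics/last.png

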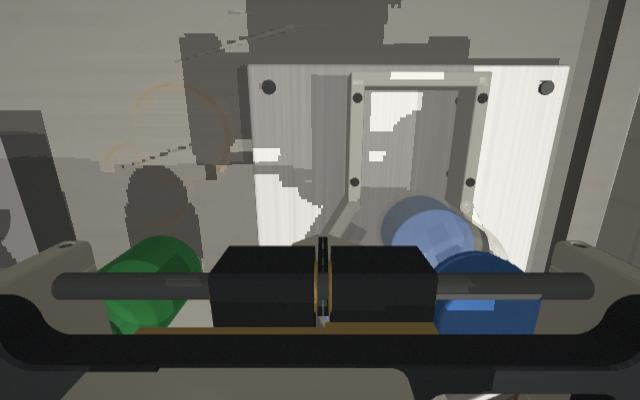

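Bottle_l (glass body at (430,220), cap at (485,280)) is now coming into the mouth. I'll hold and check that it goes on.

Request:
carry_out(
  plan=[
    {"tx":0,"ty":0,"tz":0,"rx":0,"ry":0,"rz":0},
    {"tx":0,"ty":0,"tz":0,"rx":0,"ry":0,"rz":0},
    {"tx":0,"ty":0,"tz":0,"rx":0,"ry":0,"rz":0},
  ],
)

```text
time: 8.3
tool_pos: [503.2, 201.1, 54.7]
tcp_rot: [3.141, -0.0, -3.141]
contact_force: [-4.5, 0.4, 0.8]
grip_width: 0.3
finger_force: 2.1
```

```bash
python3 look.py
```

```text
8.35 [503.2 201.1  54.7] [-5.5 -0.1  1.7]
[ 372  181  148   92 8430] [442. 231.] top edge z118: [447. 240. 118.]
[ 433  299   87   36 2494] [472. 314.] top edge z118: [492. 256. 118.]
```

Request:
carry_out(
  plan=[
    {"tx":0,"ty":0,"tz":0,"rx":0,"ry":0,"rz":0},
    {"tx":0,"ty":0,"tz":0,"rx":0,"ry":0,"rz":0},
    {"tx":0,"ty":0,"tz":0,"rx":0,"ry":0,"rz":0},
    {"tx":0,"ty":0,"tz":0,"rx":0,"ry":0,"rz":0},
  ],
)

```text
time: 8.75
tool_pos: [503.2, 201.0, 54.7]
tcp_rot: [3.142, -0.0, -3.141]
contact_force: [-4.8, 0.1, 1.4]
grip_width: 0.5
finger_force: 2.3
```

```bash
python3 look.py; python3 -c "
from h import *
M=bot.camera_model('wrist')
for v in (237,209,181):print(v,(back(M,430,v,10)-[437,254,0]).round(0))"
```

```text
8.8 [503.3 201.   54.7] [-5.1  1.   1.8]
[ 372  181  148   92 8449] [442. 231.] top edge z118: [447. 240. 118.]
[ 433  299   87   36 2479] [471. 314.] top edge z118: [492. 256. 118.]
237 [76. 26. 10.]
209 [54. 24. 10.]
181 [34. 22. 10.]
```

Bottle_l's front is at x ≈ 34, so its centre is at about 62 and has stopped more than 30 mm nearer the outlet. Bottle_r is still held back, so step 1 is met. Now I'll slide off outwards and let bottle_r follow.

Request:
carry_out(
  plan=[
    {"tx":-2,"ty":-4,"tz":0,"rx":0,"ry":0,"rz":0},
    {"tx":-3.5,"ty":-5,"tz":0,"rx":0,"ry":0,"rz":0},
    {"tx":-3.5,"ty":-5,"tz":0,"rx":0,"ry":0,"rz":0},
    {"tx":-3.5,"ty":-5,"tz":0,"rx":0,"ry":0,"rz":0},
    {"tx":-3.5,"ty":-5,"tz":0,"rx":0,"ry":0,"rz":0},
    {"tx":-3.5,"ty":-5,"tz":0,"rx":0,"ry":0,"rz":0},
    {"tx":-3.5,"ty":-5,"tz":0,"rx":0,"ry":0,"rz":0},
    {"tx":-3.5,"ty":-5,"tz":0,"rx":0,"ry":0,"rz":0},
    {"tx":-3,"ty":-3,"tz":0,"rx":0,"ry":0,"rz":0},
    {"tx":0,"ty":0,"tz":0,"rx":0,"ry":0,"rz":0},
  ],
)

```text
time: 9.8
tool_pos: [473.5, 158.6, 54.8]
tcp_rot: [-3.142, -0.0, 3.141]
contact_force: [-0.4, 0.8, 0.7]
grip_width: 0.7
finger_force: 0.0
```

```bash
python3 look.py
```

```text
9.85 [473.9 158.9  54.8] [-0.8 -0.3  0.1]
[ 447  185   73   88 5061] [488. 228.] top edge z118: [419. 213. 118.]
[ 433  300   66   35 1958] [463. 316.] top edge z118: [463. 211. 118.]
[487 329  33   6 135] [506. 332.] top edge z118: [476. 229. 118.]
[466 393  53   7 337] [493. 396.] top edge z118: [508. 229. 118.]
```

Request:
carry_out(
  plan=[
    {"tx":0,"ty":0,"tz":30,"rx":0,"ry":0,"rz":0},
    {"tx":0,"ty":0,"tz":40,"rx":0,"ry":0,"rz":0},
    {"tx":0,"ty":0,"tz":40,"rx":0,"ry":0,"rz":0},
    {"tx":-6,"ty":19,"tz":30,"rx":0,"ry":0,"rz":0},
    {"tx":-8,"ty":19,"tz":5,"rx":0,"ry":0,"rz":0},
    {"tx":-8,"ty":19,"tz":0,"rx":0,"ry":0,"rz":0},
    {"tx":-8,"ty":19,"tz":0,"rx":0,"ry":0,"rz":0},
    {"tx":-7,"ty":19,"tz":0,"rx":0,"ry":0,"rz":0},
    {"tx":0,"ty":0,"tz":0,"rx":0,"ry":0,"rz":0},
  ],
)

```text
time: 10.75
tool_pos: [436.2, 255.9, 199.8]
tcp_rot: [3.141, 0.0, -3.139]
contact_force: [0.4, 0.3, -0.5]
grip_width: 0.3
finger_force: 0.0
```

Request:
carry_out(
  plan=[
    {"tx":0,"ty":0,"tz":0,"rx":0,"ry":0,"rz":0},
    {"tx":0,"ty":0,"tz":0,"rx":0,"ry":0,"rz":0},
    {"tx":0,"ty":0,"tz":0,"rx":0,"ry":0,"rz":0},
    {"tx":0,"ty":0,"tz":0,"rx":0,"ry":0,"rz":0},
    {"tx":0,"ty":0,"tz":0,"rx":0,"ry":0,"rz":0},
  ],
  gripper=0,
)

```text
time: 11.25
tool_pos: [437.1, 253.6, 199.7]
tcp_rot: [3.142, -0.0, 3.141]
contact_force: [0.3, 0.2, 0.1]
grip_width: 35.4
finger_force: 0.0
```

```bash
python3 look.py; python3 - <<'E'
from h import *
i=cv2.imread("pics/last.png"); m=bot.camera_model("wrist")
t=bot.capture("top")[:,:,::-1]; cv2.imwrite("pics/top2.png",t)
for s in (-31,31): print(proj(m,[437-28,254+s,38]).round(0))
for X in ([437,254,118],[493,254,118],[481,-35,30]): print(proj(m,X).round(0),proj(bot.camera_model("top"),X).round(0))
c=cv2.resize(t[150:250,150:250],(480,480),interpolation=cv2.INTER_CUBIC)
a=cv2.resize(i[60:320,200:440],None,fx=480/260,fy=480/260)[:, :310]
cv2.imwrite("pics/c4.png",np.hstack([c,a]))
E
```

```text
11.3 [437.1 253.7 199.8] [0.3 0.5 0.8]
[ 296  188   57   85 3529] [324. 231.] top edge z118: [418. 254. 118.]
[297 299  38  10 277] [316. 303.] top edge z118: [526. 247. 118.]
[295. 163.]
[352. 162.]
[324. 209.] [191. 231.]
[324. 268.] [191. 209.]
[ 79. 222.] [307. 217.]
```

View pics/c4.png

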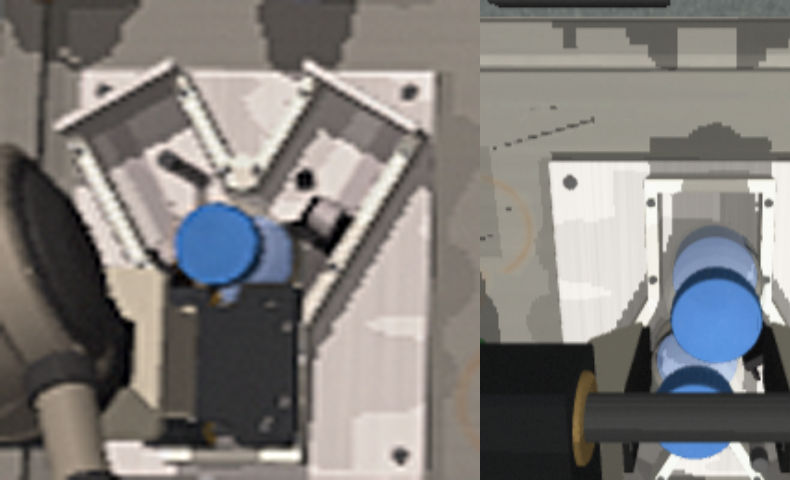

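The left row's pin is visible at crop (185,170). The front cap, at wrist pixel about (328,232), is not yet at the end stop, which would put it at (324,209). I'll wait a little and measure whether they still glide.

Request:
carry_out(
  plan=[
    {"tx":0,"ty":0,"tz":0,"rx":0,"ry":0,"rz":0},
    {"tx":0,"ty":0,"tz":0,"rx":0,"ry":0,"rz":0},
    {"tx":0,"ty":0,"tz":0,"rx":0,"ry":0,"rz":0},
    {"tx":0,"ty":0,"tz":0,"rx":0,"ry":0,"rz":0},
    {"tx":0,"ty":0,"tz":0,"rx":0,"ry":0,"rz":0},
  ],
)

```text
time: 11.85
tool_pos: [436.9, 254.0, 199.7]
tcp_rot: [3.142, 0.0, -3.141]
contact_force: [-0.0, 0.2, 0.3]
grip_width: 84.1
finger_force: 0.0
```

```bash
cat > caps.py <<'E'
from h import *
for n in ("wrist","top"):
    M=bot.camera_model(n); im=bot.capture(n); cv2.imwrite(f"pics/caps_{n}.png",im[:,:,::-1])
    hsv=cv2.cvtColor(im,cv2.COLOR_RGB2HSV)
    m=cv2.inRange(hsv,(100,165,110),(125,255,255))
    k,l,s,c=cv2.connectedComponentsWithStats(m)
    for i in range(1,k):
        if s[i][4]>80:
            p=back(M,s[i][0]+s[i][2]/2-.5,s[i][1]+s[i][3]/2-.5,118); print(n,s[i],(p-[437,254,0]).round(1))
print(bot.get_obs()["time"])
E
python3 caps.py
```

```text
11.95
```

```bash
python3 - <<'E'
import cv2
i=cv2.imread("pics/caps_wrist.png"); h=cv2.cvtColor(i,cv2.COLOR_BGR2HSV)
print(h[232,328],h[184,328],h[195,328],h[250,328]); t=cv2.imread("pics/caps_top.png"); ht=cv2.cvtColor(t,cv2.COLOR_BGR2HSV); print(ht[201,195])
E
sed -i 's/(100,165,110)/(100,150,110)/' caps.py; python3 caps.py
```

```text
[108 151 214] [109  47 104] [109  76 172] [107 154 215]
[107 160 179]
wrist [ 303  211   50   45 1288] [ 21.7   3.8 118. ]
wrist [311 301  22   7  82] [ 93.9  -1.5 118. ]
top [302  48  15  15 187] [ 462.5 -295.3  118. ]
top [146 105  13  12  88] [313.4 112.6 118. ]
top [262 119  21  20 334] [ 264.5 -201.1  118. ]
top [297 170  17  17 217] [ 135.4 -286.8  118. ]
top [187 193  17  16 221] [ 77.6  -8.5 118. ]
12.05
```

```bash
python3 - <<'E'
from h import *
M=bot.camera_model("top"); F=np.array([437,254,0])
print(proj(M,F+[102,-22,64]))
for u,v in [(325,220),(345,225),(310,235)]:
    print((back(M,150+u/4.8-.5,150+v/4.8-.5,64)-F).round(0))
t=cv2.imread("pics/caps_top.png"); g=cv2.cvtColor(t,cv2.COLOR_BGR2GRAY)
print(g[184:214,196:230:1])
E
```

```text
[205.62315212 193.91716899]
[ 98. -53.  64.]
[ 95. -64.  64.]
[ 90. -45.  64.]
[[193 157 213 ... 175 178 186]
 [131  72 167 ... 174 171 185]
 [ 84 186 225 ... 172 157 199]
 ...
 [ 56  52  54 ... 195 192 191]
 [ 49  46  45 ... 196 192 189]
 [ 52  50  48 ... 196 190 189]]
```

Request:
carry_out(
  plan=[
    {"tx":0,"ty":0,"tz":0,"rx":0,"ry":0,"rz":0},
    {"tx":0,"ty":0,"tz":0,"rx":0,"ry":0,"rz":0},
    {"tx":0,"ty":0,"tz":0,"rx":0,"ry":0,"rz":0},
    {"tx":0,"ty":0,"tz":0,"rx":0,"ry":0,"rz":0},
    {"tx":0,"ty":0,"tz":0,"rx":0,"ry":0,"rz":0},
    {"tx":0,"ty":0,"tz":0,"rx":0,"ry":0,"rz":0},
  ],
)

```text
time: 12.65
tool_pos: [437.0, 254.0, 199.7]
tcp_rot: [3.142, 0.0, -3.141]
contact_force: [0.5, -0.2, 0.2]
grip_width: 91.8
finger_force: 0.0
```

```bash
python3 caps.py | grep -v "top.* [2-4]..\.. "; python3 - <<'E'
from h import *
M=bot.camera_model("wrist"); F=np.array([437,254,0])
i=cv2.imread("pics/caps_wrist.png")
w=cv2.resize(i[100:320,230:420],None,fx=2.1,fy=2.1,interpolation=cv2.INTER_CUBIC)
t=cv2.imread("pics/caps_top.png")[160:235,160:235]
t=cv2.resize(t,(w.shape[0]*400//462,)*2,interpolation=cv2.INTER_CUBIC); t=np.vstack([t,np.zeros((w.shape[0]-t.shape[0],t.shape[1],3),np.uint8)])
for x in (21.7,20,0):
  for dx in (-28,): print(x,proj(M,F+[x+dx,3,10]),proj(M,F+[x-22.5,3,118]))
print(w.shape,t.shape); cv2.imwrite("pics/c5.png",np.hstack([w,t]))
E
```

```text
wrist [ 303  211   50   45 1273] [ 21.7   3.8 118. ]
wrist [314 300  19   8  84] [ 9.34e+01 -1.00e-01  1.18e+02]
top [146 105  13  12  88] [313.4 112.6 118. ]
top [297 170  17  17 216] [ 135.4 -286.8  118. ]
top [187 193  17  16 221] [ 77.6  -8.5 118. ]
12.75
21.7 [325.36536587 177.15246988] [326.66612207 208.48497504]
20 [325.36886086 175.75958755] [326.67352616 206.58475554]
0 [325.41070274 159.08405645] [326.76280689 183.67133899]
(462, 399, 3) (462, 400, 3)
```

View pics/c5.png

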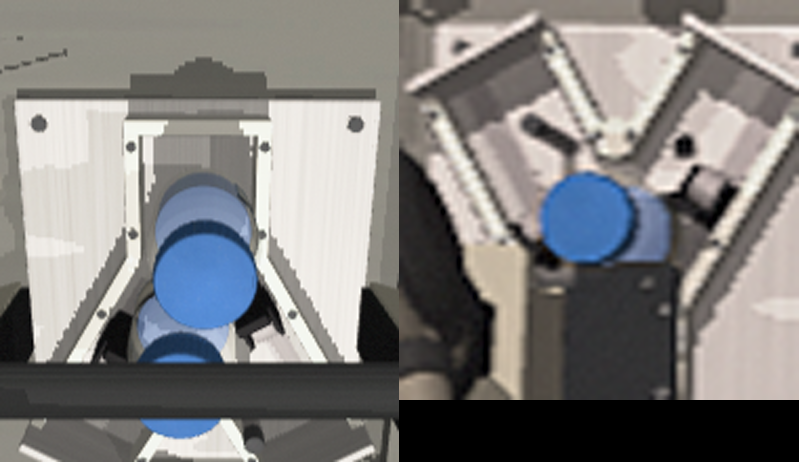

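The front bottle stands in the lane at about x = 22. The rear one, at crop (180,385), lies between the two black follower plates at crop (110,335) and (262,330), and nothing moves any more. I'll locate the plates.

```bash
python3 - <<'E'
from h import *
M=bot.camera_model("wrist"); T=bot.camera_model("top"); F=np.array([437,254,0])
f=lambda x,y,z:(back(M,230+x/2.1-.25,100+y/2.1-.25,z)-F)[:2].round(0)
g=lambda x,y,z:(back(T,160+(x-399)/5.33-.4,160+y/5.33-.4,z)-F)[:2].round(0)
print("L plate", f(283,328,64),f(262,318,64),f(262,345,64)); print("R plate",f(92,352,64),f(125,312,64),f(130,335,64))
print("r cap",f(180,385,118))
print("top: R block",g(712,185,64),g(680,195,64),g(725,215,64)," L dark",g(545,255,64),g(530,235,64), "V tip",g(613,150,38),"pin head",g(535,122,74), "plug",g(685,147,10))
E
```

```text
L plate [71. 46.] [65. 35.] [81. 35.]
R plate [ 85. -55.] [ 62. -37.] [ 75. -35.]
r cap [71. -7.]
top: R block [101. -56.] [ 96. -40.] [ 86. -63.]  L dark [66. 26.] [76. 34.] V tip [122.   1.] pin head [131.  31.] plug [128. -30.]
```

```bash
python3 - <<'E'
from h import *
import pickle
F=np.array([437,254,0]); m=pickle.load(open("w1.pkl","rb"))
h=cv2.cvtColor(cv2.imread("pics/w2.png"),cv2.COLOR_BGR2HSV)
for y,u in ((-28,302),(28,348)):
    print("pred base front",proj(m,F+[65,y,10]).round(1),"pred cap",proj(m,F+[93,y,118]).round(1)); print(h[140:172:2,u].tolist())
M=bot.camera_model("wrist"); h=cv2.cvtColor(cv2.imread("pics/caps_wrist.png"),cv2.COLOR_BGR2HSV)
print(h[172:200:2,326].tolist())
# straight-sided silhouette sides of l at several rows
for v in (190,196,202): print(v,"S>40 cols",[int(c) for c in np.where(h[v,290:370,1]>40)[0][[0,-1]]+290])
E
```

```text
pred base front [300.9 147.2] pred cap [293.5 189.1]
[[17, 15, 154], [13, 15, 155], [17, 15, 155], [17, 14, 126], [17, 14, 125], [23, 24, 95], [23, 30, 67], [108, 61, 104], [109, 85, 162], [109, 81, 164], [109, 78, 169], [109, 73, 178], [110, 74, 179], [108, 122, 96], [106, 162, 93], [107, 156, 188]]
pred base front [345.4 147.1] pred cap [353.7 189. ]
[[20, 12, 128], [17, 14, 127], [15, 16, 128], [17, 14, 126], [17, 16, 112], [15, 5, 104], [111, 49, 99], [109, 84, 140], [110, 80, 159], [111, 81, 160], [110, 79, 168], [110, 77, 168], [109, 99, 116], [106, 163, 78], [107, 154, 151], [107, 154, 197]]
[[19, 13, 152], [18, 17, 152], [19, 14, 150], [21, 17, 151], [23, 16, 128], [107, 22, 105], [108, 45, 102], [108, 45, 102], [109, 67, 125], [109, 83, 160], [110, 80, 163], [109, 77, 168], [109, 77, 168], [110, 72, 169]]
190 S>40 cols [311, 342]
196 S>40 cols [307, 346]
202 S>40 cols [305, 347]
```

Bottles stalled: front at x ≈ 22, rear at about (76,-8) and upright, lightly caught on the run-out left follower's inner edge. I'll nudge the rear bottle gently forward from behind, above the 64 mm followers, with closed fingers.

Request:
carry_out(
  plan=[
    {"tx":25,"ty":-2,"tz":0,"rx":0,"ry":0,"rz":0},
    {"tx":25,"ty":-2,"tz":0,"rx":0,"ry":0,"rz":0},
    {"tx":25,"ty":-2,"tz":0,"rx":0,"ry":0,"rz":0},
    {"tx":25,"ty":-2,"tz":0,"rx":0,"ry":0,"rz":0},
    {"tx":25,"ty":0,"tz":0,"rx":0,"ry":0,"rz":0},
    {"tx":0,"ty":0,"tz":-16,"rx":0,"ry":0,"rz":0},
    {"tx":0,"ty":0,"tz":-22,"rx":0,"ry":0,"rz":0},
    {"tx":0,"ty":0,"tz":-22,"rx":0,"ry":0,"rz":0},
    {"tx":0,"ty":0,"tz":-22,"rx":0,"ry":0,"rz":0},
    {"tx":0,"ty":0,"tz":-22,"rx":0,"ry":0,"rz":0},
    {"tx":0,"ty":0,"tz":-22,"rx":0,"ry":0,"rz":0},
    {"tx":0,"ty":0,"tz":-6,"rx":0,"ry":0,"rz":0},
  ],
  gripper=1,
)

```text
time: 13.95
tool_pos: [560.5, 245.5, 65.2]
tcp_rot: [-3.14, -0.004, -3.141]
contact_force: [-0.3, -0.3, -0.2]
grip_width: 1.7
finger_force: 0.0
```

Request:
carry_out(
  plan=[
    {"tx":-2,"ty":0,"tz":0,"rx":0,"ry":0,"rz":0},
    {"tx":-2,"ty":0,"tz":0,"rx":0,"ry":0,"rz":0},
    {"tx":0,"ty":0,"tz":0,"rx":0,"ry":0,"rz":0},
  ],
)

```text
time: 14.25
tool_pos: [558.4, 246.3, 69.1]
tcp_rot: [3.141, 0.002, -3.141]
contact_force: [-0.9, 0.4, -0.4]
grip_width: 0.8
finger_force: 0.0
```

```bash
python3 caps.py | grep wrist
```

```text
wrist [ 297    0  126  116 7357] [ 26.   4. 118.]
wrist [ 274  149  108   71 3423] [ 69.6  -6.6 118. ]
```

Request:
carry_out(
  plan=[
    {"tx":-2,"ty":0,"tz":0,"rx":0,"ry":0,"rz":0},
    {"tx":-2,"ty":0,"tz":0,"rx":0,"ry":0,"rz":0},
    {"tx":-1,"ty":0,"tz":0,"rx":0,"ry":0,"rz":0},
    {"tx":0,"ty":0,"tz":0,"rx":0,"ry":0,"rz":0},
  ],
)

```text
time: 14.75
tool_pos: [552.8, 246.0, 67.8]
tcp_rot: [3.141, 0.0, -3.141]
contact_force: [-0.8, 0.4, -0.1]
grip_width: 0.4
finger_force: 0.0
```

Request:
carry_out(
  plan=[
    {"tx":-1,"ty":0,"tz":0,"rx":0,"ry":0,"rz":0},
    {"tx":0,"ty":0,"tz":0,"rx":0,"ry":0,"rz":0},
  ],
)

```text
time: 14.95
tool_pos: [551.8, 246.0, 67.7]
tcp_rot: [3.142, -0.0, -3.141]
contact_force: [0.0, -0.2, 0.2]
grip_width: 0.3
finger_force: 0.0
```

Request:
carry_out(
  plan=[
    {"tx":-1,"ty":0,"tz":0,"rx":0,"ry":0,"rz":0},
    {"tx":0,"ty":0,"tz":0,"rx":0,"ry":0,"rz":0},
  ],
)

```text
time: 15.15
tool_pos: [550.7, 246.0, 67.6]
tcp_rot: [3.142, -0.0, -3.141]
contact_force: [-0.1, -0.9, -0.7]
grip_width: 0.7
finger_force: 0.0
```

Request:
carry_out(
  plan=[
    {"tx":-0.7,"ty":0,"tz":0,"rx":0,"ry":0,"rz":0},
    {"tx":0,"ty":0,"tz":0,"rx":0,"ry":0,"rz":0},
  ],
)

```text
time: 15.35
tool_pos: [550.1, 246.0, 67.7]
tcp_rot: [3.142, -0.0, -3.141]
contact_force: [0.1, 0.4, 0.0]
grip_width: 0.5
finger_force: 0.0
```

Request:
carry_out(
  plan=[
    {"tx":-1,"ty":0,"tz":0,"rx":0,"ry":0,"rz":0},
    {"tx":0,"ty":0,"tz":0,"rx":0,"ry":0,"rz":0},
  ],
)

```text
time: 15.55
tool_pos: [549.1, 246.0, 67.7]
tcp_rot: [3.142, -0.0, -3.141]
contact_force: [-0.3, 0.5, -0.2]
grip_width: 0.5
finger_force: 0.0
```

Request:
carry_out(
  plan=[
    {"tx":-1,"ty":0,"tz":0,"rx":0,"ry":0,"rz":0},
    {"tx":0,"ty":0,"tz":0,"rx":0,"ry":0,"rz":0},
  ],
)

```text
time: 15.75
tool_pos: [548.1, 246.0, 67.7]
tcp_rot: [3.142, -0.0, -3.141]
contact_force: [-0.5, 0.4, -0.5]
grip_width: 0.7
finger_force: 0.0
```

Request:
carry_out(
  plan=[
    {"tx":-1,"ty":0,"tz":0,"rx":0,"ry":0,"rz":0},
    {"tx":0,"ty":0,"tz":0,"rx":0,"ry":0,"rz":0},
  ],
)

```text
time: 15.95
tool_pos: [547.1, 246.0, 67.7]
tcp_rot: [3.142, -0.0, -3.141]
contact_force: [-0.7, 0.2, -0.3]
grip_width: 0.6
finger_force: 0.0
```

```bash
python3 caps.py | grep wrist
```

```text
wrist [ 296    0  132   84 6621] [ 10.3   4.2 118. ]
wrist [ 280  122  114  103 5897] [ 54.   -3.5 118. ]
```

Both bottles have now moved on: the rear one is at about x = 56 and the front one about 20 mm further out, with no force on the finger. I'll rise, open, and verify over the pick-up place.

Request:
carry_out(
  plan=[
    {"tx":1,"ty":0,"tz":10,"rx":0,"ry":0,"rz":0},
    {"tx":0,"ty":0,"tz":30,"rx":0,"ry":0,"rz":0},
    {"tx":0,"ty":0,"tz":40,"rx":0,"ry":0,"rz":0},
    {"tx":0,"ty":0,"tz":40,"rx":0,"ry":0,"rz":0},
    {"tx":-20,"ty":2,"tz":12,"rx":0,"ry":0,"rz":0},
    {"tx":-30,"ty":2,"tz":0,"rx":0,"ry":0,"rz":0},
    {"tx":-30,"ty":2,"tz":0,"rx":0,"ry":0,"rz":0},
    {"tx":-21,"ty":2,"tz":0,"rx":0,"ry":0,"rz":0},
    {"tx":-10,"ty":0,"tz":0,"rx":0,"ry":0,"rz":0},
    {"tx":0,"ty":0,"tz":0,"rx":0,"ry":0,"rz":0},
    {"tx":0,"ty":0,"tz":0,"rx":0,"ry":0,"rz":0},
    {"tx":0,"ty":0,"tz":0,"rx":0,"ry":0,"rz":0},
  ],
  gripper=0,
)

```text
time: 17.25
tool_pos: [438.3, 253.9, 199.8]
tcp_rot: [3.141, 0.001, 3.141]
contact_force: [0.9, 0.5, -0.5]
grip_width: 89.8
finger_force: 0.0
```

```bash
python3 caps.py | grep -v "top.* [2-4]..\.. "
```

```text
wrist [ 303  185   50   48 1366] [  0.7   3.6 118. ]
wrist [296 246  48  26 810] [ 47.9  -3.4 118. ]
top [146 105  13  12  88] [313.4 112.6 118. ]
top [297 170  17  17 216] [ 135.4 -286.8  118. ]
top [185 201  17  11 124] [ 63.6  -3.9 118. ]
17.35
```

The front bottle (bottle_l) is at the end stop, about (0.7, 3.6), and the rear one is at about (57,-4). Now I'll grasp bottle_l at TCP (437.5, 257.5, 57).

Request:
carry_out(
  plan=[
    {"tx":-0.5,"ty":3.5,"tz":0,"rx":0,"ry":0,"rz":0},
    {"tx":0,"ty":0,"tz":-25,"rx":0,"ry":0,"rz":0},
    {"tx":0,"ty":0,"tz":-30,"rx":0,"ry":0,"rz":0},
    {"tx":0,"ty":0,"tz":-30,"rx":0,"ry":0,"rz":0},
    {"tx":0,"ty":0,"tz":-25,"rx":0,"ry":0,"rz":0},
    {"tx":0,"ty":0,"tz":-15,"rx":0,"ry":0,"rz":0},
    {"tx":0,"ty":0,"tz":-10,"rx":0,"ry":0,"rz":0},
    {"tx":0,"ty":0,"tz":-6,"rx":0,"ry":0,"rz":0},
    {"tx":0,"ty":0,"tz":-2,"rx":0,"ry":0,"rz":0},
    {"tx":0,"ty":0,"tz":0,"rx":0,"ry":0,"rz":0},
    {"tx":0,"ty":0,"tz":0,"rx":0,"ry":0,"rz":0},
  ],
)

```text
time: 18.45
tool_pos: [437.2, 257.7, 57.4]
tcp_rot: [3.141, 0.001, -3.141]
contact_force: [-0.2, -0.1, 0.5]
grip_width: 91.8
finger_force: 0.0
```

Request:
carry_out(
  plan=[
    {"tx":0,"ty":0,"tz":0,"rx":0,"ry":0,"rz":0},
    {"tx":0,"ty":0,"tz":0,"rx":0,"ry":0,"rz":0},
    {"tx":0,"ty":0,"tz":0,"rx":0,"ry":0,"rz":0},
    {"tx":0,"ty":0,"tz":0,"rx":0,"ry":0,"rz":0},
    {"tx":0,"ty":0,"tz":0,"rx":0,"ry":0,"rz":0},
    {"tx":0,"ty":0,"tz":0,"rx":0,"ry":0,"rz":0},
    {"tx":0,"ty":0,"tz":0,"rx":0,"ry":0,"rz":0},
    {"tx":0,"ty":0,"tz":0,"rx":0,"ry":0,"rz":0},
  ],
  gripper=1,
)

```text
time: 19.25
tool_pos: [436.8, 257.6, 56.8]
tcp_rot: [3.141, 0.0, -3.141]
contact_force: [-0.7, 1.3, 0.6]
grip_width: 55.5
finger_force: 30.0
```

Request:
carry_out(
  plan=[
    {"tx":0,"ty":0,"tz":3,"rx":0,"ry":0,"rz":0},
    {"tx":0,"ty":0,"tz":5,"rx":0,"ry":0,"rz":0},
    {"tx":0,"ty":0,"tz":8,"rx":0,"ry":0,"rz":0},
    {"tx":0,"ty":0,"tz":10,"rx":0,"ry":0,"rz":0},
    {"tx":0,"ty":0,"tz":12,"rx":0,"ry":0,"rz":0},
    {"tx":0,"ty":0,"tz":12,"rx":0,"ry":0,"rz":0},
    {"tx":0,"ty":0,"tz":12,"rx":0,"ry":0,"rz":0},
    {"tx":0,"ty":0,"tz":12,"rx":0,"ry":0,"rz":0},
    {"tx":0,"ty":0,"tz":12,"rx":0,"ry":0,"rz":0},
    {"tx":0,"ty":0,"tz":12,"rx":0,"ry":0,"rz":0},
    {"tx":0,"ty":0,"tz":10,"rx":0,"ry":0,"rz":0},
    {"tx":0,"ty":0,"tz":0,"rx":0,"ry":0,"rz":0},
  ],
)

```text
time: 20.45
tool_pos: [438.1, 257.9, 166.6]
tcp_rot: [3.14, 0.004, -3.141]
contact_force: [0.7, 0.1, -2.7]
grip_width: 55.7
finger_force: 30.0
```

```bash
python3 caps.py; python3 -c "
from h import *
o=bot.get_obs(); print(o['tool_pos'],o['grip_width'],o['contact_force'])"
```

```text
wrist [297 301  41  16 262] [ 76.2  -1.2 118. ]
wrist [307 314  22  13 104] [ 87.4  -0.8 118. ]
top [302  48  15  15 186] [ 462.5 -295.3  118. ]
top [146 105  13  12  88] [313.4 112.6 118. ]
top [262 119  21  20 334] [ 264.5 -201.1  118. ]
top [297 170  17  17 216] [ 135.4 -286.8  118. ]
20.55
[437.06664183 257.49590966 164.90790708] 55.71085927923265 [ 0.84824802  0.25747831 -2.91587381]
```

Bottle held (about 2.9 N). Moving towards the rack with a stop short of it, to measure the well's rim from close by.

Request:
carry_out(
  plan=[
    {"tx":2,"ty":-12,"tz":0,"rx":0,"ry":0,"rz":0},
    {"tx":4,"ty":-24,"tz":0,"rx":0,"ry":0,"rz":0},
    {"tx":4,"ty":-24,"tz":0,"rx":0,"ry":0,"rz":0},
    {"tx":4,"ty":-24,"tz":0,"rx":0,"ry":0,"rz":0},
    {"tx":4,"ty":-24,"tz":0,"rx":0,"ry":0,"rz":0},
    {"tx":4,"ty":-24,"tz":0,"rx":0,"ry":0,"rz":0},
    {"tx":4,"ty":-24,"tz":0,"rx":0,"ry":0,"rz":0},
    {"tx":4,"ty":-24,"tz":0,"rx":0,"ry":0,"rz":0},
    {"tx":3,"ty":-12,"tz":0,"rx":0,"ry":0,"rz":0},
    {"tx":0,"ty":0,"tz":0,"rx":0,"ry":0,"rz":0},
    {"tx":0,"ty":0,"tz":0,"rx":0,"ry":0,"rz":0},
  ],
)

```text
time: 21.65
tool_pos: [469.5, 65.7, 164.5]
tcp_rot: [3.141, -0.001, 3.141]
contact_force: [-0.4, 0.3, -2.1]
grip_width: 55.4
finger_force: 30.0
```

```bash
python3 - <<'E'
from h import *
import pickle
def fit(im,M,name):
    g=cv2.GaussianBlur(cv2.cvtColor(im,cv2.COLOR_BGR2GRAY),(0,0),1).astype(np.float32)
    G=np.hypot(cv2.Sobel(g,cv2.CV_32F,1,0),cv2.Sobel(g,cv2.CV_32F,0,1)); G=np.minimum(G,60)
    a=np.linspace(0,2*np.pi,90,endpoint=False); best=[]
    for x in np.arange(474,491,.5):
        for y in np.arange(-44,-25,.5):
            P=np.array([proj(M,[x+30.5*np.cos(t),y+30.5*np.sin(t),30]) for t in a],np.float32)
            best.append((cv2.remap(G,P[:,0].copy(),P[:,1].copy(),1).mean(),x,y))
    best.sort(reverse=True); print(name,[tuple(np.round(b,1)) for b in best[:4]])
o=bot.get_obs(); M=bot.camera_model("wrist"); im=bot.capture("wrist")[:,:,::-1].copy(); cv2.imwrite("pics/w9.png",im)
print(o["time"],o["tool_pos"],o["grip_width"],proj(M,[482,-35,30]))
fit(im,M,"wrist"); fit(cv2.imread("pics/top0.png"),bot.camera_model("top"),"top"); fit(cv2.imread("pics/w2.png"),pickle.load(open("w1.pkl","rb")),"w2")
E
python3 caps.py
```

```text
21.65 [469.47978566  65.68392975 164.46524756] 55.35136951313569 [226.1184544 205.6578961]
wrist [(np.float64(48.3), np.float64(482.5), np.float64(-36.5)), (np.float64(48.2), np.float64(483.0), np.float64(-36.5)), (np.float64(47.9), np.float64(482.5), np.float64(-37.0)), (np.float64(47.6), np.float64(481.5), np.float64(-34.0))]
top [(np.float64(43.3), np.float64(484.5), np.float64(-32.5)), (np.float64(43.3), np.float64(484.0), np.float64(-32.5)), (np.float64(43.2), np.float64(484.5), np.float64(-33.0)), (np.float64(43.2), np.float64(484.0), np.float64(-33.0))]
w2 [(np.float64(46.9), np.float64(482.0), np.float64(-33.0)), (np.float64(46.8), np.float64(482.0), np.float64(-33.5)), (np.float64(46.6), np.float64(481.5), np.float64(-33.5)), (np.float64(46.5), np.float64(482.5), np.float64(-33.0))]
wrist [ 540  213   59   49 1072] [ 43.2  -3.1 118. ]
wrist [298 301  40  26 336] [ 110.3 -192.6  118. ]
top [302  48  15  15 187] [ 462.5 -295.3  118. ]
top [146 105  13  12  88] [313.4 112.6 118. ]
top [262 119  21  20 334] [ 264.5 -201.1  118. ]
top [297 170  17  17 216] [ 135.4 -286.8  118. ]
top [184 205  17  17 226] [ 45.8  -2.  118. ]
21.8
```

Three rim fits give the well at about (482, -34.5). The other bottle rests in the outlet at x ≈ 46. Moving over the well and lowering.

Request:
carry_out(
  plan=[
    {"tx":2,"ty":-10,"tz":0,"rx":0,"ry":0,"rz":0},
    {"tx":2.5,"ty":-20,"tz":0,"rx":0,"ry":0,"rz":0},
    {"tx":2.5,"ty":-24,"tz":0,"rx":0,"ry":0,"rz":0},
    {"tx":2.5,"ty":-22,"tz":0,"rx":0,"ry":0,"rz":0},
    {"tx":2,"ty":-16,"tz":0,"rx":0,"ry":0,"rz":0},
    {"tx":0.5,"ty":-8,"tz":0,"rx":0,"ry":0,"rz":0},
    {"tx":0,"ty":0,"tz":-15,"rx":0,"ry":0,"rz":0},
    {"tx":0,"ty":0,"tz":-20,"rx":0,"ry":0,"rz":0},
    {"tx":0,"ty":0,"tz":-20,"rx":0,"ry":0,"rz":0},
    {"tx":0,"ty":0,"tz":-15,"rx":0,"ry":0,"rz":0},
    {"tx":0,"ty":0,"tz":-8,"rx":0,"ry":0,"rz":0},
    {"tx":0,"ty":0,"tz":0,"rx":0,"ry":0,"rz":0},
  ],
)

```text
time: 23.0
tool_pos: [481.2, -34.2, 85.9]
tcp_rot: [3.141, -0.002, -3.141]
contact_force: [-0.3, 0.5, -2.6]
grip_width: 55.6
finger_force: 30.0
```

Request:
carry_out(
  plan=[
    {"tx":0,"ty":0,"tz":-2,"rx":0,"ry":0,"rz":0},
    {"tx":0,"ty":0,"tz":-2,"rx":0,"ry":0,"rz":0},
    {"tx":0,"ty":0,"tz":0,"rx":0,"ry":0,"rz":0},
  ],
)

```text
time: 23.3
tool_pos: [482.0, -34.5, 83.1]
tcp_rot: [-3.142, 0.001, -3.141]
contact_force: [0.2, -0.5, -2.0]
grip_width: 55.8
finger_force: 30.0
```

Request:
carry_out(
  plan=[
    {"tx":0,"ty":0,"tz":-2,"rx":0,"ry":0,"rz":0},
    {"tx":0,"ty":0,"tz":-2,"rx":0,"ry":0,"rz":0},
    {"tx":0,"ty":0,"tz":-2,"rx":0,"ry":0,"rz":0},
    {"tx":0,"ty":0,"tz":-1,"rx":0,"ry":0,"rz":0},
    {"tx":0,"ty":0,"tz":0,"rx":0,"ry":0,"rz":0},
  ],
)

```text
time: 23.8
tool_pos: [481.6, -34.5, 75.5]
tcp_rot: [3.141, -0.0, -3.141]
contact_force: [-0.1, -0.5, -2.2]
grip_width: 55.5
finger_force: 30.0
```

Request:
carry_out(
  plan=[
    {"tx":0,"ty":0,"tz":-1,"rx":0,"ry":0,"rz":0},
    {"tx":0,"ty":0,"tz":-1,"rx":0,"ry":0,"rz":0},
    {"tx":0,"ty":0,"tz":0,"rx":0,"ry":0,"rz":0},
  ],
)

```text
time: 24.1
tool_pos: [481.7, -34.5, 73.6]
tcp_rot: [3.141, -0.0, -3.141]
contact_force: [0.5, -0.1, -2.0]
grip_width: 55.4
finger_force: 30.0
```

Below the rim with no contact, so it's in the well. Lowering to just above the floor.

Request:
carry_out(
  plan=[
    {"tx":0,"ty":0,"tz":-3,"rx":0,"ry":0,"rz":0},
    {"tx":0,"ty":0,"tz":-4,"rx":0,"ry":0,"rz":0},
    {"tx":0,"ty":0,"tz":-4,"rx":0,"ry":0,"rz":0},
    {"tx":0,"ty":0,"tz":-2.5,"rx":0,"ry":0,"rz":0},
    {"tx":0,"ty":0,"tz":-1,"rx":0,"ry":0,"rz":0},
    {"tx":0,"ty":0,"tz":0,"rx":0,"ry":0,"rz":0},
  ],
)

```text
time: 24.7
tool_pos: [481.7, -34.5, 59.0]
tcp_rot: [3.141, -0.0, -3.141]
contact_force: [-0.3, -0.9, -2.5]
grip_width: 55.7
finger_force: 30.0
```

Request:
carry_out(
  plan=[
    {"tx":0,"ty":0,"tz":-1,"rx":0,"ry":0,"rz":0},
    {"tx":0,"ty":0,"tz":-1,"rx":0,"ry":0,"rz":0},
    {"tx":0,"ty":0,"tz":0,"rx":0,"ry":0,"rz":0},
  ],
)

```text
time: 25.0
tool_pos: [481.7, -34.5, 57.2]
tcp_rot: [3.141, -0.0, -3.141]
contact_force: [0.8, 0.8, -2.0]
grip_width: 55.5
finger_force: 30.0
```

Request:
carry_out(
  plan=[
    {"tx":0,"ty":0,"tz":-0.7,"rx":0,"ry":0,"rz":0},
    {"tx":0,"ty":0,"tz":0,"rx":0,"ry":0,"rz":0},
  ],
)

```text
time: 25.2
tool_pos: [481.8, -34.5, 56.8]
tcp_rot: [3.142, 0.0, -3.141]
contact_force: [-0.3, 0.1, 0.6]
grip_width: 55.6
finger_force: 30.0
```

Request:
carry_out(
  plan=[
    {"tx":0,"ty":0,"tz":0,"rx":0,"ry":0,"rz":0},
    {"tx":0,"ty":0,"tz":0,"rx":0,"ry":0,"rz":0},
    {"tx":0,"ty":0,"tz":0,"rx":0,"ry":0,"rz":0},
    {"tx":0,"ty":0,"tz":0,"rx":0,"ry":0,"rz":0},
    {"tx":0,"ty":0,"tz":0,"rx":0,"ry":0,"rz":0},
    {"tx":0,"ty":0,"tz":0,"rx":0,"ry":0,"rz":0},
    {"tx":0,"ty":0,"tz":0,"rx":0,"ry":0,"rz":0},
    {"tx":0,"ty":0,"tz":0,"rx":0,"ry":0,"rz":0},
    {"tx":0,"ty":0,"tz":0,"rx":0,"ry":0,"rz":0},
  ],
  gripper=0,
)

```text
time: 26.1
tool_pos: [481.8, -34.5, 56.5]
tcp_rot: [3.142, 0.0, -3.141]
contact_force: [0.0, 0.5, -1.0]
grip_width: 92.1
finger_force: 0.0
```

Request:
carry_out(
  plan=[
    {"tx":0,"ty":0,"tz":10,"rx":0,"ry":0,"rz":0},
    {"tx":0,"ty":0,"tz":20,"rx":0,"ry":0,"rz":0},
    {"tx":0,"ty":0,"tz":30,"rx":0,"ry":0,"rz":0},
    {"tx":0,"ty":0,"tz":30,"rx":0,"ry":0,"rz":0},
    {"tx":0,"ty":0,"tz":30,"rx":0,"ry":0,"rz":0},
    {"tx":0,"ty":0,"tz":30,"rx":0,"ry":0,"rz":0},
    {"tx":0,"ty":0,"tz":0,"rx":0,"ry":0,"rz":0},
    {"tx":0,"ty":0,"tz":0,"rx":0,"ry":0,"rz":0},
  ],
)

```text
time: 26.9
tool_pos: [481.8, -34.5, 207.4]
tcp_rot: [-3.141, 0.002, -3.141]
contact_force: [-0.0, 1.2, -0.7]
grip_width: 92.2
finger_force: 0.0
```

```bash
python3 caps.py
```

```text
wrist [ 299  185   49   46 1491] [  45.8 -288.7  118. ]
wrist [622 189  18  41 476] [ 47.3 -16.9 118. ]
wrist [304 300  41  14 374] [ 147.4 -287.7  118. ]
top [302  48  15  15 185] [ 462.5 -295.3  118. ]
top [146 105  13  12  87] [313.4 112.6 118. ]
top [262 119  21  20 333] [ 264.5 -201.1  118. ]
top [184 205  17  17 225] [ 45.8  -2.  118. ]
27.0
```

Bottle_l's cap is at (482.8, -34.7), over the well and upright. The other bottle stands in the outlet at x ≈ 46. Handing in.

```bash
python3 -c "
from plant import bot
print(bot.close_job())"
```

```text
the job is handed in; nothing more can be done
None
```

I handed the job in: bottle_l now stands upright in the rack's free well, and bottle_r stands in the outlet about 46 mm behind the pick-up place. I nudged bottle_r, which was the one that gave. After the release the feed stalled, and the bottles ran on to the end stop as I eased closed fingers up behind bottle_r, feeling no force. The hand-in gave no verdict.

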